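# Hang the tag hanger on the bench rail

## Task

Take the blue tag hanger off its white rest, enter its steel foot into the open, orange-marked end of the slotted rail and slide it along, past the spring catch, until it is fully home against the stop at the closed end, with its yellow tag hanging in front of the rail; then let go. The rail lies a little out of place on its stand, so find the mouth by feel, and slide gently: never lean on the rail harder than about 1 kg. Leave the bottles and dishes behind it where they are.

Things in the scene. Friction and masses are not known exactly. Their poses are not given: they have to be found in the camera images.
- rail_stand: Fixed stand: grey base plate 110 x 270 x 10 mm, two posts carrying an aluminium slotted rail 240 mm long along the stand's y. Origin on the bench under its centre; +y towards the rail's open, orange-marked end; -x is its front. The rail is clamped OUT OF TRUE, unknown each time: shifted along x up to 10 mm and turned about the stand's vertical centre line up to 0.045 rad, either way; it does not give.
- rail_channel (a point): Nominal middle of the channel floor, 70 mm over the bench above the stand's origin, axes as the stand. The channel is closed but for a slot in its top: inside 29 mm wide, 11 mm high; two lips 4 mm thick above it (rail top 85 mm over the bench) leave a 12 mm slot; outside 37 mm wide. Height is true; this point does not show the rail's shift and turn.
- rail_mouth (a point): Nominal centre of the rail's open end on the channel floor, 120 mm along +y from the stand's centre, axes as the stand, as if the rail lay true. Enter along -y. The real mouth lies up to 16 mm to either side along x, not shown by this point; the foot enters only within about 3 mm of it, else it butts on the rail's end face.
- rail_stop (a point): Nominal centre, on the channel floor, of the face of the stop in the closed end: 105 mm along -y from the stand's centre (225 mm in from the mouth), axes as the stand, as if the rail lay true. The stop is a stiff rubber buffer: 2.5 N per mm, rigid after 6 mm. The hanger is home when its foot's end touches this face: the foot's centre is then 25 mm before it.
- catch (a joint): Spring roller catch: upright 24 mm steel roller between brass plates in the channel's rear (+x) wall, its centre 59 mm before the stop, reaching 5 mm into the channel. 0 = sprung out, up to 0.006 m = pressed back. The passing foot pushes it aside (resistance 3 to 10 N along the rail, first met when the foot is about 45 mm short of home); it springs out again behind the foot once this is home.
- hanger_grip (a point): Loose hanger's upright blue grip block, 16 x 16 mm, 46 mm tall; the point lies on its middle, 22 mm below the block's top and 52 mm above the underside of the foot; the top of the cross arm is 24 mm below the point. Axes: z up, y along the foot, -x towards the tag. About 0.16 kg. It starts upright on the rest, turned with it.
- hanger_foot (a point): Centre of the underside of the hanger's steel foot: 50 mm long (along y) blunt-ended, corners rounded to 4 mm, 26 mm wide, 8 mm thick; above it a round neck, 9 mm thick and 15 mm high, that runs in the rail's slot. Axes as the grip's.
- hanger_tag (a point): Centre of the hanger's yellow tag, 44 x 30 mm, 40 mm to the -x side of the neck. A blue cross arm 14 mm wide, 23 to 28 mm above the foot's underside, carries it by a strap with a small hook below; tag, strap and hook span 34 to 51 mm to the -x side and reach 33 mm below the foot's underside. Axes as the grip's.
- rest: White pedestal, fixed, with a grey base plate, on which the hanger stands at the start; its seat is 50 mm above the bench with a rim 5 mm high. Origin on the bench under its centre. (Fixed black hoses arch over the far right of the bench, beyond x = 0.6 m or so: swing the hand in from the right close to the robot.)
- bottle_a01: Bystander: culture bottle with foil cap, 60 mm wide, 111 mm tall, behind the rail; origin at its underside.
- bottle_a09: Bystander: culture bottle with foil cap, 55 mm wide, 122 mm tall, behind the rail; origin at its underside.
- petri1: Bystander: petri dish, 58 mm across, 15 mm tall, behind the rail; origin at its underside.

How it is judged:
On the way:
1. the hanger's foot has entered the rail's channel at the open end (x of hanger_foot in the frame of rail_stand between -0.02 and 0.02 m and z of hanger_foot in the frame of rail_stand between 0.068 and 0.0745 m and y of hanger_foot in the frame of rail_stand between 0 and 0.115 m), for 0.1 s.
At the end, for the whole second after the job is handed in: The hanger stands in the rail's channel with its foot home against the stop (within 3.5 mm), the catch sprung out behind it (pressed back less than 2 mm), upright within 0.12 rad and in line with the rail stand within 0.2 rad, its tag to the front, at rest and released (x of hanger_foot in the frame of rail_stand between -0.02 and 0.02 m and z of hanger_foot in the frame of rail_stand between 0.068 and 0.0745 m and y of hanger_foot in the frame of rail_stand between -0.086 and -0.0765 m and value of joint catch below 0.002 m and angle between the y axis of hanger_foot and the y axis of rail_stand, either way round below 0.2 rad and angle between hanger_foot's own z axis and vertical below 0.12 rad and z of hanger_grip in the frame of rail_stand above 0.11 m and linear speed of hanger below 0.02 m/s and contact force between hanger and the fingers below 0.05 N and y of rail_stand in the frame of hanger_foot above 0.05 m); the robot touches nothing.
It fails at once if the hanger is pressed against the rail or its stand with more than 25 N (all contacts added up) (contact force between hanger and rail_stand above 25 N).
It fails at once if the robot itself presses on the rail or its stand with more than 25 N (contact force between the arm and rail_stand above 25 N).
It fails at once if the robot's fingers press on the rail or its stand with more than 25 N (contact force between the fingers and rail_stand above 25 N).
It fails at once if a bottle or dish behind the rail is shifted more than 20 mm (distance of any of bottle_a01, bottle_a09, petri1 from where it was at the start of the episode above 0.02 m).
It also fails if it takes over 72 s, if anything falls off the work surface, if the arm or the gripper's body presses on something with over 40 N, if the wrist force passes 120 N, or if a joint passes its speed limit or range.

## Robot

A 6-joint arm with a two-finger parallel gripper is mounted at the origin on a cart in front of the work surface, level with it; the furniture and walls round the work are solid. World frame = base frame: x ahead of the robot, y to its left, z up, the work surface at z = 0. Lengths are in m, angles in rad, forces in N, time in s.
With the tool pointing down it reaches from about 0.25 to 0.775 m from the base axis. Payload 4 kg.
Tool frame: the origin (TCP) lies at the very end of the fingers, on their centre line; the grasp point (between the pads) lies 19 mm behind it (robot.pinch_z is the distance from the TCP to the grasp point, in m); z points along the fingers, y is the line along which they close (so a half turn about z gives the same grasp; the last joint's range is limited). The gripper opens to 94 mm and grips with 3 to 60 N. Pads are 16 mm wide; open, the fingers measure 119 mm over their backs; the gripper's body (75 mm by 177 mm) begins 78 mm behind the grasp point.
Start: joints at [1.127, 0.087, 1.371, -0, 1.684, -0.103], TCP at [0.184, 0.518, 0.206] pointing down, gripper open.
Joint ranges: [-3.1, 3.1], [-0.76, 2.03], [0.27, 2.55], [-1.08, 4.22], [0.17, 2.65], [-2.57, 2.57]. Speed limits (rad/s): [2.79, 2.79, 3.14, 3.14, 3.14, 3.14].

## Interface

Orientations are given as [roll, pitch, yaw] about the fixed x, y, z axes, in that order (R = Rz(yaw) Ry(pitch) Rx(roll)).
In Python, from bench import robot gives the robot as it stands.
- The arm moves only by the tool arm_command, never from a script. Its argument "targets" is one flat list of numbers, 7 for each row, row after row: the turn, a rotation vector about the tool's x, y, z in degrees, then the shift along the tool's x, y, z in mm, then the closure, from -1 (fully open) to 1 (shut). In form: [ax, ay, az, x, y, z, hand, ax, ay, az, x, y, z, hand, ...]. A call has 1 to 20 rows; each row is the pose to reach, as a shift and turn from the pose commanded when the call began, along the tool's axes at that moment; what a row does not reach only later rows make up. A row lasts 1/10 s, in which the tool goes at most 50 mm and 8.59 degrees, less where a joint would pass 70% of its speed; a pose out of reach is approached as far as the arm can. A call with a gripper value outside its range is refused whole. The fingers move at their own pace and stop on an object; the grip force is fixed at half the most. Time passes only in rows, so rows that repeat a pose let the fingers close. It gives the time, the measured TCP pose, the force, the opening and the grip force at its end, in the units of the state.
- robot.get_obs(): the state, without advancing time (a new reading comes with each control period).
- robot.snapshot(name): name is "scene" or "top" or "wrist"; returns a dict with "color" (480x640x3 uint8, red, green, blue), "range_z" (480x640 float32, m along the optical axis (not along the pixel's ray), 0 where there is no reading), "fx", "fy", "cx", "cy" (pixels), "T" (4x4, takes a point from camera to world coordinates); the wrist camera has in their place "T_tool_cam" (4x4, takes a point from camera to tool coordinates, whose origin is the TCP and whose axes are the flange's). Camera axes: x right, y down, z forward; pixel columns grow to the right and rows downward; lengths in m; the calibration is good to about 2 mm. A picture is of the moment at which its call begins: read the wrist's pose just before it.
- robot.close_job(): hands the job in; it is judged then, once.
The state is a dict: "time": time; "joint_positions": joint angles; "qvel": joint speeds; "joint_torque": joint torques, N m; "tool_pos": TCP position; "ee_rot": TCP orientation; "wrist_force": force on the tool from outside, world axes, zero at the start; "wrist_torque": the same for the moment, N m; "width": finger opening in m; "finger_force": force on a finger pad.
Only numpy, scipy, OpenCV 4.12 (cv2) and the standard library are available. Lean on these libraries where they do the work, as an engineer would, in place of code of your own. Each camera call takes 0.05 s, during which the arm holds its last target. There are 200 camera calls.

## Working session

There is one attempt and no reset: what is moved stays moved. The work goes in short steps, Python scripts to look and compute and a tool call to move; the robot and the scene stay as the last step left them, time stands still between calls to the robot, and variables do not carry over. Pictures are saved under pics/ and viewed, at most 10 in all, crops included, and the job is handed in when it is done.

Besides the shell and the picture viewer there is one more tool, called after "Emit:" as name(argument=value, ...), one argument or row to a line, values as JSON. arm_command: Moves the arm, as the interface text tells. Its arguments: {"type":"object","properties":{"targets":{"type":"array"}},"required":["targets"]}

```bash
mkdir -p pics; cat > h.py <<'E'
import numpy as np, cv2
from bench import robot
def snap(n,f):
    s=robot.snapshot(n); np.savez('pics/'+f+'.npz',**{k:v for k,v in s.items()})
    cv2.imwrite('pics/'+f+'.png',s['color'][:,:,::-1]); return s
def pts(s,T=None):
    v,u=np.mgrid[:480,:640]; z=s['range_z']
    P=np.stack([(u-s['cx'])/s['fx']*z,(v-s['cy'])/s['fy']*z,z],-1)
    T=s['T'] if T is None else T
    return P@T[:3,:3].T+T[:3,3]
E
python3 - <<'E'
from h import *
o=robot.get_obs(); print(o)
for n in('scene','top'): s=snap(n,n+'0'); print(n,s['T'].round(3).tolist(),s['fx'])
a=cv2.imread('pics/scene0.png');b=cv2.imread('pics/top0.png')
cv2.imwrite('pics/both.png',cv2.resize(np.vstack([a,b]),(0,0),fx=.62,fy=.62))
E
```

```text
{'time': 0.0, 'joint_positions': array([ 1.12688514e+00,  8.79419682e-02,  1.37221839e+00,  4.15791105e-05,
        1.68359061e+00, -1.03065314e-01]), 'qvel': array([ 0.0005604 ,  0.00121001,  0.00139735, -0.00045302, -0.00164637,
       -0.00206257]), 'joint_torque': array([ 6.43848525e-04, -3.40164793e+01, -3.02433479e+01,  7.16475584e-02,
        3.27498943e-02, -2.09623690e-04]), 'tool_pos': array([0.18359822, 0.51788399, 0.20432949]), 'ee_rot': array([-3.13945004e+00, -2.63159830e-04,  2.80075114e+00]), 'wrist_force': array([-0.56838648,  0.65577636,  0.28004942]), 'wrist_torque': array([ 0.04789371, -0.02033371,  0.00223136]), 'finger_force': 0.0, 'width': 0.09423961652872058}
scene [[0.909, -0.199, 0.366, 0.239], [-0.416, -0.441, 0.795, -0.574], [0.003, -0.875, -0.484, 0.502], [0.0, 0.0, 0.0, 1.0]] 442.2563144990035
top [[0.017, -0.998, 0.063, 0.488], [-1.0, -0.016, 0.016, 0.099], [-0.015, -0.064, -0.998, 1.12], [0.0, 0.0, 0.0, 1.0]] 569.8411886510407
```

View pics/top0.png

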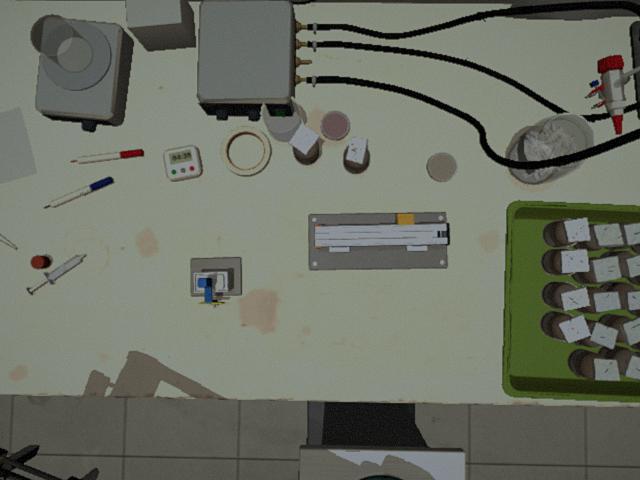

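View pics/scene0.png

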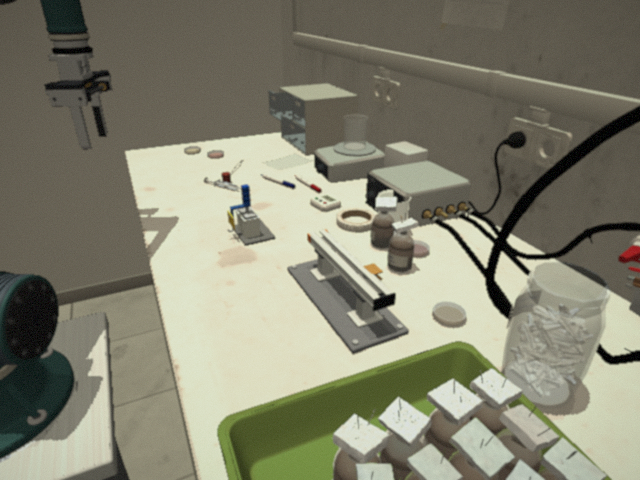

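The top view shows the rail from its mouth, with the orange edge at about (316,235), to its black closed end at (448,234). The brass catch is at (405,219). The hanger sits on its rest at (208,285), with the tag towards -x. The stand is nearly aligned with the world axes.

```bash
python3 - <<'E'
from h import *
s=dict(np.load('pics/top0.npz')); P=pts(s); c=s['color'].astype(int)
def box(u0,u1,v0,v1): 
    m=np.zeros((480,640),bool); m[v0:v1,u0:u1]=1; return m
# rail top
m=box(300,460,205,275)&(P[...,2]>.078)&(P[...,2]<.092); q=P[m]; print('rail top',m.sum(),q.min(0),q.max(0),np.median(q[:,2]))
r=cv2.minAreaRect((q[:,:2]*1000).astype(np.float32)); print(r)
m=box(300,460,205,275)&(P[...,2]>.004)&(P[...,2]<.016)&(abs(c[...,0]-c[...,2])<15)&(c[...,0]<150); q=P[m]; print('base',m.sum(),cv2.minAreaRect((q[:,:2]*1000).astype(np.float32)),np.median(q[:,2]))
mm=box(185,250,250,310)
m=mm&(c[...,2]>c[...,0]+40); q=P[m]; print('blue',m.sum(),q.min(0),q.max(0))
m2=m&(P[...,2]>.11); q=P[m2]; print('grip top',m2.sum(),q.mean(0),q.min(0),q.max(0),cv2.minAreaRect((q[:,:2]*1000).astype(np.float32)))
m=mm&(P[...,2]>.004)&(P[...,2]<.016)&(c[...,0]<150); q=P[m]; print('restbase',m.sum(),cv2.minAreaRect((q[:,:2]*1000).astype(np.float32)))
m=mm&(c[...,0]>c[...,2]+60); q=P[m]; print('yellow',m.sum(),q.mean(0),q.min(0),q.max(0))
a=s['color'][:,:,::-1]
A=cv2.resize(a[245:310,185:250],(400,400),interpolation=cv2.INTER_CUBIC);B=cv2.resize(a[205:275,300:460],(800,350)); B=B[:,:]
can=np.zeros((600,800,3),np.uint8); can[:350]=B; can[350:600,:250]=cv2.resize(A,(250,250)); 
t=dict(np.load('pics/scene0.npz'))['color'][:,:,::-1]; can[350:600,260:520]=cv2.resize(t[175:255,215:298],(260,250)); can[350:600,530:800]=cv2.resize(t[220:350,280:420],(270,250))
cv2.imwrite('pics/crop1.png',can)
E
```

```text
rail top 2120 [ 0.53401949 -0.11033636  0.07800562] [0.59724537 0.13568359 0.09196311] 0.0852746230052206
((566.8873291015625, 12.603713989257812), (57.8546257019043, 245.65432739257812), 1.8959335088729858)
base 4698 ((554.6565551757812, 9.936538696289062), (135.4954376220703, 311.2994079589844), 0.9070412516593933) 0.010243642435275757
blue 191 [0.43055639 0.09882702 0.05028691] [0.48814459 0.33587075 1.1201519 ]
grip top 80 [0.46735634 0.32506119 0.13642108] [0.45901136 0.09882702 0.11389265] [0.48814459 0.33587075 1.1201519 ] ((473.1731262207031, 217.17535400390625), (16.200809478759766, 238.0323944091797), 3.3162126541137695)
restbase 1230 ((470.80645751953125, 326.55523681640625), (115.57794952392578, 125.80567169189453), 1.5174871683120728)
yellow 28 [0.42986314 0.31904999 0.09806715] [0.42581987 0.09882702 0.0470289 ] [0.48814459 0.34737051 1.1201519 ]
```

View pics/crop1.png

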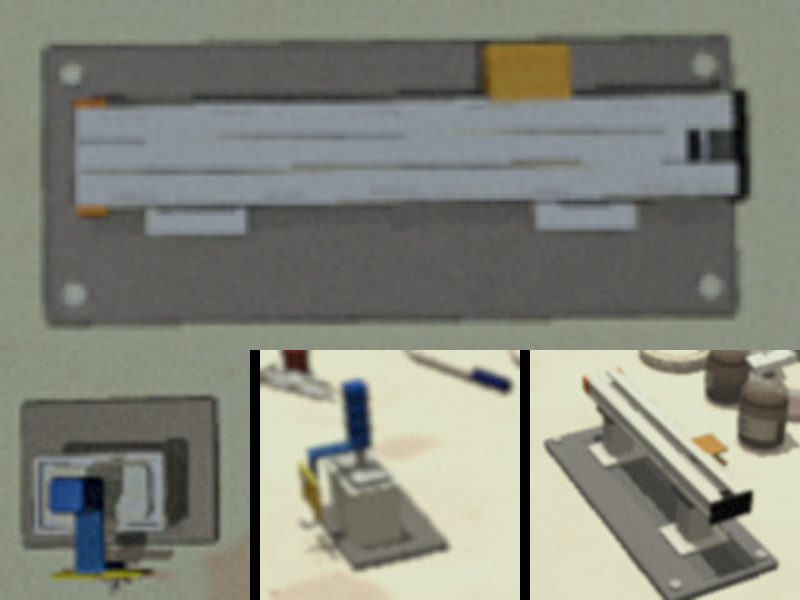

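```bash
cat >> h.py <<'E'
def ray(s,u,v,z,T=None):
    T=s['T'] if T is None else T
    d=T[:3,:3]@np.array([(u-s['cx'])/s['fx'],(v-s['cy'])/s['fy'],1]); return T[:3,3]+d*(z-T[2,3])/d[2]
E
python3 - <<'E'
from h import *
s=dict(np.load('pics/top0.npz'))
f=lambda x,y,z:(ray(s,300+x/5-.4,205+y/5-.4,z)*1000).round(1)[:2]
B=[f(*p,.010) for p in[(44,46),(731,37),(738,318),(47,325)]];print('base',B,np.mean(B,0))
print('base y dir',B[0]-B[1],B[3]-B[2])
R=[f(*p,.085) for p in[(76,98),(735,92),(735,197),(76,212)]];print('rail',R,np.mean(R,0))
print('slot',f(76,142,.085),f(76,173,.085),f(660,130,.085),f(660,161,.085))
g=lambda x,y,z:(ray(s,185+x/250*65-.4,245+(y-350)/250*65-.4,z)*1000).round(1)[:2]
print('grip top c',g(77,495,.125),'corners',g(50,478,.124),g(103,478,.124),g(50,513,.124))
print('restbase',[g(*p,.008) for p in[(22,401),(216,397),(217,541),(23,548)]])
print('arm end',g(90,572,.078),'arm start',g(90,512,.078))
P=pts(s);c=s['color'].astype(int)
m=np.zeros((480,640),bool);m[205:275,300:460]=1;m&=abs(P[...,2]-.085)<.004;q=P[m]
for y0 in np.arange(-.10,.13,.03):
    k=q[abs(q[:,1]-y0)<.008];print(y0.round(2),(np.percentile(k[:,0],[2,50,98])*1000).round(1))
E
```

```text
base [array([602.2, 149.7]), array([ 609.9, -118.5]), array([ 500.4, -121.6]), array([493.2, 146.5])] [551.425  14.025]
base y dir [ -7.7 268.2] [ -7.2 268.1]
rail [array([575.7, 134.2]), array([ 581.6, -105.3]), array([ 543.4, -105.4]), array([534.1, 133.5])] [558.7   14.25]
slot [559.6 133.9] [548.3 133.7] [567.3 -78.2] [556.  -78.3]
grip top c [467.4 323.5] corners [474.9 336.3] [475.3 312.1] [459.1 335.8]
restbase [array([512.2, 379.5]), array([515.9, 280.5]), array([443. , 278.1]), array([437.8, 376.6])]
arm end [430.2 326.8] arm start [458.5 327.7]
-0.1 [543.4 562.5 579.9]
-0.07 [542.7 560.9 579.2]
-0.04 [542.3 573.4 596.9]
-0.01 [541.7 567.5 594.8]
0.02 [539.5 550.4 576. ]
0.05 [539.  550.1 573.7]
0.08 [538.5 549.6 573.3]
0.11 [536.2 547.3 572.7]
```

```bash
cat >> h.py <<'E'
from scipy.spatial.transform import Rotation as Ro
def go(x,y,z,yaw):
    o=robot.get_obs(); R=Ro.from_euler('xyz',o['ee_rot']); G=Ro.from_euler('xyz',[np.pi,0,yaw])
    print('turn',(R.inv()*G).as_rotvec(degrees=True).round(1),'shift mm',(R.inv().apply(np.array([x,y,z])-o['tool_pos'])*1000).round(1))
def st():
    o=robot.get_obs(); print({k:np.round(o[k],4) for k in('time','tool_pos','ee_rot','wrist_force','wrist_torque','width','finger_force')})
E
python3 -c "
from h import *
go(.467,.328,.21,3.18);print(np.array(robot.snapshot('wrist')['T_tool_cam']).round(3))"
```

```text
turn [ -0.1  -0.  -21.7] shift mm [-330.6  -84.3   -5.5]
[[ 0.001 -0.964 -0.264  0.077]
 [ 1.     0.001  0.    -0.001]
 [ 0.    -0.264  0.964 -0.178]
 [ 0.     0.     0.     1.   ]]
```

Emit:
arm_command(
  targets=[0,0,-7,-50,-13,-6,-1,0,0,-14,-99,-25,-6,-1,0,0,-21.7,-148,-38,-6,-1,0,0,-21.7,-198,-51,-6,-1,0,0,-21.7,-247,-63,-6,-1,0,0,-21.7,-296,-76,-6,-1,0,0,-21.7,-331,-84,-6,-1,0,0,-21.7,-331,-84,-6,-1,0,0,-21.7,-331,-84,-6,-1,0,0,-21.7,-331,-84,-6,-1,0,0,-21.7,-331,-84,-6,-1,0,0,-21.7,-331,-84,-6,-1],
)

```text
time: 1.35
tool_pos: [0.4667, 0.3296, 0.2118]
ee_rot: [3.141, 0.0, -3.101]
wrist_force: [-0.5, -1.1, 0.2]
width: 0.0939
finger_force: 0.0
```

```bash
python3 - <<'E'
from h import *
st(); o=robot.get_obs(); s=snap('wrist','w1')
T=np.eye(4);T[:3,:3]=Ro.from_euler('xyz',o['ee_rot']).as_matrix();T[:3,3]=o['tool_pos'];T=T@s['T_tool_cam'];np.save('pics/w1T.npy',T)
P=pts(s,T);c=s['color'].astype(int)
m=(c[...,2]>c[...,0]+40)&(s['range_z']>0)
q=P[m&(abs(P[...,2]-.124)<.006)];print('top',len(q),q.min(0),q.max(0),q.mean(0),cv2.minAreaRect((q[:,:2]*1000).astype(np.float32)))
q=P[m&(abs(P[...,2]-.078)<.004)];print('arm',len(q),q.min(0),q.max(0),cv2.minAreaRect((q[:,:2]*1000).astype(np.float32)))
m=(c[...,0]>c[...,2]+50)&(c[...,1]>c[...,2]+40);q=P[m];print('yel',len(q),np.percentile(q,[2,50,98],axis=0))
E
```

```text
{'time': np.float64(1.35), 'tool_pos': array([0.4667, 0.3296, 0.2118]), 'ee_rot': array([ 3.1412e+00,  3.0000e-04, -3.1014e+00]), 'wrist_force': array([-0.4999, -1.0588,  0.2475]), 'wrist_torque': array([-0.0115, -0.044 , -0.0033]), 'width': np.float64(0.0939), 'finger_force': np.float64(0.0)}
top 351 [0.45875427 0.32075908 0.1187674 ] [0.47400158 0.33503976 0.1249565 ] [0.46584291 0.3277438  0.12283435] ((466.3276062011719, 327.84112548828125), (14.89292049407959, 13.890022277832031), 2.4793832302093506)
arm 502 [0.42926041 0.31934933 0.07490512] [0.45950886 0.33334548 0.0790113 ] ((444.42242431640625, 326.417236328125), (30.072721481323242, 12.987040519714355), 2.5525994300842285)
yel 439 [[0.42549759 0.12796336 0.04871397]
 [0.43628581 0.31619038 0.32604871]
 [0.53385503 0.37651085 0.33002104]]
```

View pics/w1.png

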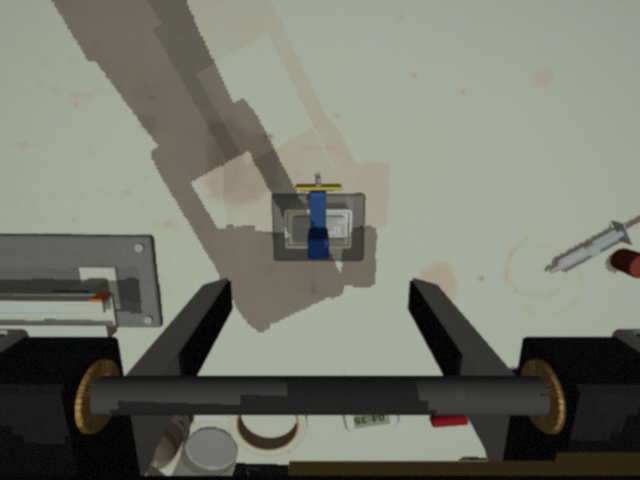

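The wrist view shows the blue grip top at about (318,242), centred between the fingers, with the tag at (318,187) towards -x. The estimate is 0.466, 0.328 with a yaw of 0.043, so I'm going down and gripping.

Emit:
arm_command(
  targets=[0,0,-0.2,0,-2,40,-0.4,0,0,-0.2,0,-2,80,-0.4,0,0,-0.2,0,-2,110,-0.4,0,0,-0.2,0,-2,128,-0.4,0,0,-0.2,0,-2,128,-0.4,0,0,-0.2,0,-2,128,-0.4],
)

```text
time: 2.0
tool_pos: [0.4676, 0.327, 0.084]
ee_rot: [3.141, 0.0, -3.099]
wrist_force: [-1.2, -0.6, 0.3]
width: 0.066
finger_force: 0.0
```

Emit:
arm_command(
  targets=[0,0,0,0,0,0,0.4,0,0,0,0,0,0,1,0,0,0,0,0,0,1,0,0,0,0,0,0,1,0,0,0,0,0,0,1,0,0,0,0,0,0,1,0,0,0,0,0,0,1],
)

```text
time: 2.7
tool_pos: [0.4678, 0.3268, 0.0835]
ee_rot: [3.141, 0.0, -3.1]
wrist_force: [0.1, 1.6, 2.8]
width: 0.0158
finger_force: 30.0
```

Emit:
arm_command(
  targets=[0,0,0,0,0,-10,1,0,0,0,0,0,-25,1,0,0,0,0,0,-50,1,0,0,0,0,0,-77,1,0,0,0,-30,-36,-77,1,0,0,0,-60,-72,-77,1,0,0,0,-90,-107,-77,1,0,0,0,-90,-107,-77,1,0,0,0,-90,-107,-77,1,0,0,0,-90,-107,-77,1,0,0,0,-90,-107,-77,1],
)

```text
time: 3.8
tool_pos: [0.5615, 0.2245, 0.161]
ee_rot: [3.141, 0.0, -3.098]
wrist_force: [-0.6, 0.1, -1.9]
width: 0.0158
finger_force: 30.0
```

```bash
python3 - <<'E'
from h import *
st(); o=robot.get_obs(); s=snap('wrist','w2')
T=np.eye(4);T[:3,:3]=Ro.from_euler('xyz',o['ee_rot']).as_matrix();T[:3,3]=o['tool_pos'];T=T@s['T_tool_cam'];np.save('pics/w2T.npy',T)
P=pts(s,T);c=s['color'].astype(int)
m=(c[...,2]>c[...,0]+40)&(s['range_z']>0)
q=P[m];tz=o['tool_pos'][2]; q=q[abs(q[:,2]-(tz-.0055))<.006];print('arm',len(q),cv2.minAreaRect((q[:,:2]*1000).astype(np.float32)))
q=P[(abs(P[...,2]-.085)<.004)&(P[...,1]<.14)&(P[...,0]>.51)]
for y0 in np.arange(-.06,.14,.02):
    k=q[abs(q[:,1]-y0)<.006]
    if len(k): print(y0.round(2),len(k),(np.percentile(k[:,0],[2,50,98])*1000).round(1))
print('ymax',np.percentile(q[:,1],[98,99.5]))
E
```

```text
{'time': np.float64(3.8), 'tool_pos': array([0.5615, 0.2245, 0.161 ]), 'ee_rot': array([ 3.1411e+00,  3.0000e-04, -3.0984e+00]), 'wrist_force': array([-0.5567,  0.0513, -1.9029]), 'wrist_torque': array([ 0.0422, -0.0223, -0.0025]), 'width': np.float64(0.0158), 'finger_force': np.float64(29.9967)}
arm 1322 ((538.5912475585938, 222.8009796142578), (30.869155883789062, 12.965703010559082), 3.6923458576202393)
-0.02 1 [596.4 596.4 596.4]
0.0 558 [540.2 558.1 576.4]
0.02 566 [539.4 551.1 575.6]
0.04 578 [538.7 550.7 574.7]
0.06 553 [538.  549.7 573.8]
0.08 564 [537.4 549.  573.4]
0.1 561 [536.6 548.1 573.1]
0.12 603 [534.2 547.2 573. ]
ymax [0.13126057 0.1328929 ]
```

View pics/w2.png

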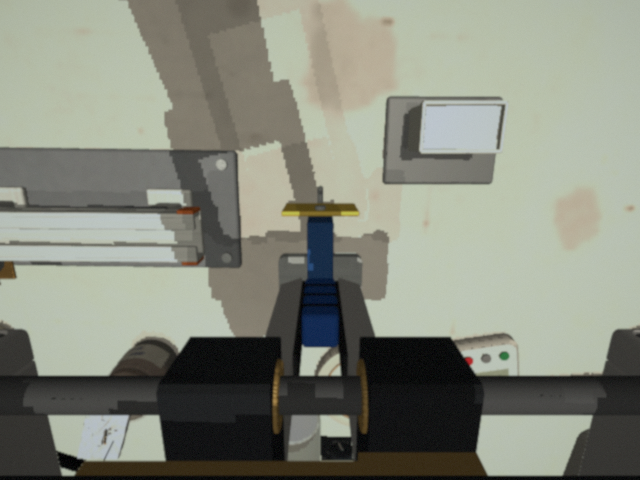

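The rail mouth edge shows at about (200,240) in the image. The axis comes out as x ≈ 558.3 - 0.0345·y in mm, with the mouth at y ≈ 133. I'm lining up in front of it.

```bash
python3 -c "
from h import *
go(.5526,.20,.1045,-3.1066)"
```

```text
turn [0.  0.  0.5] shift mm [  9.9 -24.2  56.4]
```

Emit:
arm_command(
  targets=[0,0,0.5,10,-12,25,1,0,0,0.5,10,-24,45,1,0,0,0.5,10,-24,56.5,1,0,0,0.5,10,-24,56.5,1,0,0,0.5,10,-24,56.5,1,0,0,0.5,10,-24,56.5,1,0,0,0.5,10,-24,56.5,1],
)

```text
time: 4.55
tool_pos: [0.554, 0.1997, 0.1054]
ee_rot: [3.141, 0.003, -3.108]
wrist_force: [-0.0, -0.0, -1.9]
width: 0.0158
finger_force: 30.0
```

```bash
python3 - <<'E'
from h import *
st(); o=robot.get_obs(); s=snap('wrist','w3')
T=np.eye(4);T[:3,:3]=Ro.from_euler('xyz',o['ee_rot']).as_matrix();T[:3,3]=o['tool_pos'];T=T@s['T_tool_cam']
P=pts(s,T);c=s['color'].astype(int)
m=(c[...,2]>c[...,0]+40)&(s['range_z']>0)
q=P[m];tz=o['tool_pos'][2]; q=q[abs(q[:,2]-(tz-.0055))<.006];print('arm',len(q),cv2.minAreaRect((q[:,:2]*1000).astype(np.float32)),np.median(q[:,2]))
q=P[(abs(P[...,2]-.085)<.004)&(P[...,1]<.14)&(P[...,0]>.51)]
for y0 in np.arange(-.02,.14,.02):
    k=q[abs(q[:,1]-y0)<.006]
    if len(k): print(y0.round(2),len(k),(np.percentile(k[:,0],[2,50,98])*1000).round(1),np.median(k[:,2]))
go(.5526+.0012,.165,.1045,-3.1066)
E
```

```text
{'time': np.float64(4.55), 'tool_pos': array([0.554 , 0.1997, 0.1054]), 'ee_rot': array([ 3.1409e+00,  2.5000e-03, -3.1084e+00]), 'wrist_force': array([-0.0345, -0.0427, -1.928 ]), 'wrist_torque': array([-0.0669, -0.0162,  0.007 ]), 'width': np.float64(0.0158), 'finger_force': np.float64(29.9966)}
arm 1348 ((531.0861206054688, 198.14219665527344), (31.095352172851562, 13.014689445495605), 3.1499850749969482) 0.09891887289312838
0.02 832 [539.2 563.6 575.5] 0.08397770919817794
0.04 864 [538.5 550.3 574.7] 0.08396396645791368
0.06 858 [537.8 549.9 574.2] 0.08392291301166678
0.08 866 [537.1 548.9 573.4] 0.08397218921613507
0.1 861 [536.6 548.4 572.7] 0.08390014528010944
0.12 918 [534.  547.3 572.8] 0.08393438703363948
turn [ 0.   0.1 -0.1] shift mm [  1.2 -34.5   0.6]
```

Emit:
arm_command(
  targets=[0,0,0,1.2,-15,0.5,1,0,0,0,1.2,-30,0.5,1,0,0,0,1.2,-34,0.5,1,0,0,0,1.2,-36,0.5,1,0,0,0,1.2,-38,0.5,1,0,0,0,1.2,-40,0.5,1,0,0,0,1.2,-41,0.5,1,0,0,0,1.2,-42,0.5,1,0,0,0,1.2,-43,0.5,1,0,0,0,1.2,-43,0.5,1],
)

```text
time: 5.6
tool_pos: [0.5534, 0.156, 0.1035]
ee_rot: [3.142, -0.0, -3.109]
wrist_force: [0.7, 0.1, -2.3]
width: 0.0158
finger_force: 30.0
```

Emit:
arm_command(
  targets=[0,0,0,-0.5,0,-1.2,1,0,0,0,-0.5,-1,-1.2,1,0,0,0,-0.5,-2,-1.2,1,0,0,0,-0.5,-3,-1.2,1,0,0,0,-0.5,-4,-1.2,1,0,0,0,-0.5,-5,-1.2,1,0,0,0,-0.5,-5,-1.2,1],
)

```text
time: 6.3
tool_pos: [0.554, 0.1508, 0.1047]
ee_rot: [3.142, 0.0, -3.109]
wrist_force: [0.7, 0.3, -2.5]
width: 0.0157
finger_force: 30.0
```

Emit:
arm_command(
  targets=[0,0,0,0,-2,0,1,0,0,0,0,-4,0,1,0,0,0,0,-6,0,1,0,0,0,0,-8,0,1,0,0,0,0,-10,0,1,0,0,0,0,-10,0,1],
)

```text
time: 6.9
tool_pos: [0.5544, 0.1407, 0.1047]
ee_rot: [-3.142, 0.0, -3.109]
wrist_force: [0.4, 0.1, -2.6]
width: 0.0161
finger_force: 30.0
```

Emit:
arm_command(
  targets=[0,0,0,0,-2,0,1,0,0,0,0,-4,0,1,0,0,0,0,-6,0,1,0,0,0,0,-8,0,1,0,0,0,0,-10,0,1,0,0,0,0,-12,0,1,0,0,0,0,-14,0,1,0,0,0,0,-17,0,1,0,0,0,0,-20,0,1,0,0,0,0,-20,0,1],
)

```text
time: 7.9
tool_pos: [0.5551, 0.1206, 0.1047]
ee_rot: [-3.141, -0.0, -3.109]
wrist_force: [-0.7, 1.3, -1.4]
width: 0.016
finger_force: 30.0
```

Emit:
arm_command(
  targets=[0,0,0,0,-3,0,1,0,0,0,0,-7,0,1,0,0,0,0,-11,0,1,0,0,0,0,-15,0,1,0,0,0,-0.1,-19,0,1,0,0,0,-0.1,-23,0,1,0,0,0,-0.1,-27,0,1,0,0,0,-0.1,-31,0,1,0,0,0,-0.1,-35,0,1,0,0,0,-0.1,-38,0,1,0,0,0,-0.1,-40,0,1,0,0,0,-0.1,-40,0,1],
)

```text
time: 9.1
tool_pos: [0.5564, 0.0808, 0.1047]
ee_rot: [3.142, 0.0, -3.109]
wrist_force: [-0.0, 0.6, -1.8]
width: 0.016
finger_force: 30.0
```

Emit:
arm_command(
  targets=[0,0,0,0,-3,0,1,0,0,0,0,-7,0,1,0,0,0,0,-11,0,1,0,0,0,0,-15,0,1,0,0,0,0,-19,0,1,0,0,0,0,-23,0,1,0,0,0,0,-27,0,1,0,0,0,0,-31,0,1,0,0,0,0,-35,0,1,0,0,0,0,-40,0,1,0,0,0,0,-45,0,1,0,0,0,0,-45,0,1],
)

```text
time: 10.3
tool_pos: [0.5579, 0.0353, 0.1047]
ee_rot: [-3.141, 0.0, -3.11]
wrist_force: [-0.0, -0.5, -2.2]
width: 0.0156
finger_force: 30.0
```

Emit:
arm_command(
  targets=[0,0,0,-0.1,-3,0,1,0,0,0,-0.1,-7,0,1,0,0,0,-0.1,-11,0,1,0,0,0,-0.1,-15,0,1,0,0,0,-0.2,-19,0,1,0,0,0,-0.2,-23,0,1,0,0,0,-0.2,-27,0,1,0,0,0,-0.2,-31,0,1,0,0,0,-0.2,-35,0,1,0,0,0,-0.2,-40,0,1,0,0,0,-0.2,-45,0,1,0,0,0,-0.2,-45,0,1],
)

```text
time: 11.5
tool_pos: [0.5579, -0.0073, 0.1039]
ee_rot: [3.137, -0.004, -3.109]
wrist_force: [-2.8, 3.7, -1.3]
width: 0.0161
finger_force: 30.0
```

Emit:
arm_command(
  targets=[0,0,0,-0.2,-1,-0.5,1,0,0,0,-0.2,-2,-0.5,1,0,0,0,-0.3,-3,-0.5,1,0,0,0,-0.3,-4,-0.5,1,0,0,0,-0.3,-4,-0.5,1],
)

```text
time: 12.0
tool_pos: [0.558, -0.0103, 0.1041]
ee_rot: [3.136, -0.005, -3.108]
wrist_force: [-2.9, 6.0, -2.4]
width: 0.0158
finger_force: 30.0
```

Emit:
arm_command(
  targets=[0,0,0,0,-1,0,1,0,0,0,0,-2,0,1,0,0,0,0,-3,0,1,0,0,0,0,-4,0,1,0,0,0,0,-4,0,1],
)

```text
time: 12.5
tool_pos: [0.5581, -0.0148, 0.1042]
ee_rot: [3.137, -0.005, -3.108]
wrist_force: [-3.5, 3.8, -2.1]
width: 0.0155
finger_force: 30.0
```

Emit:
arm_command(
  targets=[0,0,0,0,-1,0,1,0,0,0,0,-2.5,0,1,0,0,0,0,-4,0,1,0,0,0,0,-5.5,0,1,0,0,0,0,-7,0,1,0,0,0,0,-8,0,1,0,0,0,0,-8,0,1],
)

```text
time: 13.2
tool_pos: [0.5584, -0.0228, 0.1041]
ee_rot: [3.137, -0.005, -3.108]
wrist_force: [-3.7, 4.6, -2.4]
width: 0.0158
finger_force: 30.0
```

Emit:
arm_command(
  targets=[0,0,0,0,-1,0,1,0,0,0,0,-2.5,0,1,0,0,0,0,-4,0,1,0,0,0,0,-6,0,1,0,0,0,0,-8,0,1,0,0,0,0,-10,0,1,0,0,0,0,-12,0,1,0,0,0,0,-12,0,1],
)

```text
time: 14.0
tool_pos: [0.5588, -0.035, 0.1041]
ee_rot: [3.137, -0.005, -3.108]
wrist_force: [-3.1, 5.1, -2.4]
width: 0.0155
finger_force: 30.0
```

Emit:
arm_command(
  targets=[0,0,0,0,-1,0,1,0,0,0,0,-2.5,0,1,0,0,0,0,-4,0,1,0,0,0,0,-6,0,1,0,0,0,0,-8,0,1,0,0,0,0,-10,0,1,0,0,0,0,-12,0,1,0,0,0,0,-14,0,1,0,0,0,0,-14,0,1],
)

```text
time: 14.9
tool_pos: [0.5593, -0.0489, 0.1041]
ee_rot: [3.137, -0.005, -3.108]
wrist_force: [-3.5, 3.8, -1.9]
width: 0.016
finger_force: 30.0
```

Emit:
arm_command(
  targets=[0,0,0,0,-1,0,1,0,0,0,0,-2.5,0,1,0,0,0,0,-4,0,1,0,0,0,0,-5.5,0,1,0,0,0,0,-7,0,1,0,0,0,0,-8.5,0,1,0,0,0,0,-10,0,1,0,0,0,0,-10,0,1],
)

```text
time: 15.7
tool_pos: [0.5605, -0.0618, 0.1046]
ee_rot: [-3.14, -0.003, -3.109]
wrist_force: [-4.1, -0.2, -2.5]
width: 0.0161
finger_force: 30.0
```

Emit:
arm_command(
  targets=[0,0,0,0,-1,0,1,0,0,0,0,-2,0,1,0,0,0,0,-3,0,1,0,0,0,0,-3,0,1],
)

```text
time: 16.1
tool_pos: [0.5624, -0.0645, 0.1056]
ee_rot: [-3.141, 0.002, -3.109]
wrist_force: [-2.2, -0.8, -2.9]
width: 0.0162
finger_force: 30.0
```

Emit:
arm_command(
  targets=[0,0,0,0,-1,0,1,0,0,0,0,-2,0,1,0,0,0,0,-3,0,1,0,0,0,0,-3,0,1],
)

```text
time: 16.5
tool_pos: [0.5626, -0.0667, 0.1056]
ee_rot: [3.141, 0.002, -3.109]
wrist_force: [0.7, 1.1, -0.4]
width: 0.0158
finger_force: 30.0
```

Emit:
arm_command(
  targets=[0,0,0,0,-0.7,0,1,0,0,0,0,-1.4,0,1,0,0,0,0,-2,0,1,0,0,0,0,-2,0,1],
)

```text
time: 16.9
tool_pos: [0.5625, -0.0681, 0.1055]
ee_rot: [3.14, 0.002, -3.108]
wrist_force: [1.4, 3.9, 0.2]
width: 0.016
finger_force: 30.0
```

Emit:
arm_command(
  targets=[0,0,0,0,0.7,0.5,1,0,0,0,0,1,1.2,1,0,0,0,0,1,1.5,1,0,0,0,0,1,1.5,1],
)

```text
time: 17.3
tool_pos: [0.5616, -0.0678, 0.1036]
ee_rot: [3.141, -0.0, -3.109]
wrist_force: [0.9, 3.5, -0.5]
width: 0.0161
finger_force: 30.0
```

Emit:
arm_command(
  targets=[0,0,0,0,0,0,0.4,0,0,0,0,0,0,0.2,0,0,0,0,0,0,0.2,0,0,0,0,0,0,0.2,0,0,0,0,0,0,0.2],
)

```text
time: 17.8
tool_pos: [0.5618, -0.0682, 0.1037]
ee_rot: [-3.141, 0.0, -3.109]
wrist_force: [-0.3, -0.1, 0.5]
width: 0.0379
finger_force: 0.0
```

Released. I'm going straight up and checking.

Emit:
arm_command(
  targets=[0,0,0,0,0,-15,0.2,0,0,0,0,0,-35,0.2,0,0,0,0,0,-60,0.2,0,0,0,0,0,-100,0.2,0,0,0,40,0,-140,0.2,0,0,0,85,0,-140,0.2,0,0,0,120,0,-140,0.2,0,0,0,120,0,-140,0.2,0,0,0,120,0,-140,0.2,0,0,0,120,0,-140,0.2],
)

```text
time: 18.8
tool_pos: [0.4427, -0.0719, 0.2441]
ee_rot: [-3.141, 0.001, -3.109]
wrist_force: [0.4, -0.1, 0.2]
width: 0.0371
finger_force: 0.0
```

```bash
python3 - <<'E'
from h import *
st(); o=robot.get_obs(); s=snap('wrist','w4'); t=snap('top','top4')
T=np.eye(4);T[:3,:3]=Ro.from_euler('xyz',o['ee_rot']).as_matrix();T[:3,3]=o['tool_pos'];T=T@s['T_tool_cam']
P=pts(s,T);c=s['color'].astype(int);m=(c[...,2]>c[...,0]+40)&(s['range_z']>0)
for z in(.144,.098):
  q=P[m&(abs(P[...,2]-z)<.006)]
  if len(q): print(z,len(q),cv2.minAreaRect((q[:,:2]*1000).astype(np.float32)),np.median(q[:,2]))
can=np.hstack([cv2.resize(s['color'],(400,300)),cv2.resize(t['color'][205:275,380:460],(343,300))])
sc=snap('scene','scene4')['color']; can=np.vstack([can,cv2.resize(sc[210:350,260:430],(743,300))[:, :743]])
cv2.imwrite('pics/crop4.png',can[:,:,::-1])
E
```

```text
{'time': np.float64(18.8), 'tool_pos': array([ 0.4427, -0.0719,  0.2441]), 'ee_rot': array([-3.1415e+00,  1.0000e-03, -3.1088e+00]), 'wrist_force': array([ 0.4457, -0.1225,  0.1551]), 'wrist_torque': array([0.0714, 0.0527, 0.0041]), 'width': np.float64(0.0371), 'finger_force': np.float64(0.0)}
0.144 185 ((557.5099487304688, -67.31462097167969), (9.96777057647705, 14.186422348022461), 1.998377799987793) 0.14251274300402456
0.098 353 ((538.7063598632812, -67.84403228759766), (31.480100631713867, 11.861878395080566), 1.6946678161621094) 0.09704649046814395
```

View pics/crop4.png

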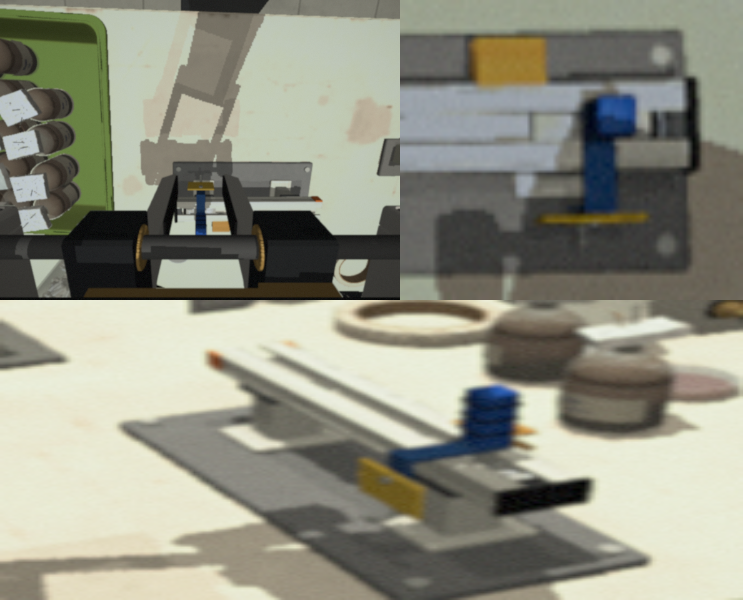

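The hanger stands upright at the closed end with its tag in front, at stand y ≈ -81 mm. The buffer was felt, the catch snapped past, and the bystanders have not moved. Handing in.

```bash
python3 -c "
from bench import robot
print(robot.close_job())"
```

```text
the job is handed in; nothing more can be done
None
```

I slid the hanger along the rail, past the catch and against the stop, then released it with its tag in front. I handed the job in at about 19 s; it returned no verdict, and I judged the catch sprung out by feel and did not see it.

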